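Kit the parts for the brown shoe repair

ROBOT

A 6-joint arm with a two-finger parallel gripper is mounted at the origin on the work surface. World frame = base frame: x ahead of the robot, y to its left, z up, the work surface at z = 0. Lengths are in m, angles in rad, forces in N, time in s.
With the tool pointing down it reaches from about 0.25 to 0.8 m from the base axis. Payload 3.9 kg.
Tool frame: the origin (TCP) lies on the centre line of the jaws, within the pads' length; the fingertips stand 22 mm ahead of it and the grasp point (between the pads) lies 3 mm ahead of it; z points along the fingers, y is the direction in which the jaws open and shut (so a half turn about z gives the same grasp; the last joint's range is limited). The gripper opens to 85 mm and grips with 20 to 120 N. Pads are 22 mm wide; open, the fingers measure 114 mm over their backs; the gripper's body (76 mm by 85 mm) begins 54 mm behind the grasp point. The pads swing forward as they close: fully open they stand 13 mm farther back than shut.
Start: joints at [-1.214, 0.26, -0.138, 1.173, 0, 1.571], TCP at [0.183, -0.492, 0.253] pointing down, gripper open.
Joint ranges: [-2.78, 2.78], [-0.83, 1.72], [-1.28, 1.37], [-1.9, 2.12], [-1.57, 1.48], [-3.14, 3.14]. Speed limits (rad/s): [2.57, 2.57, 3.14, 3.14, 3.14, 3.14].

INTERFACE

Orientations are given as a rotation vector (axis times angle).
In Python, from station import sensors, viewer, order gives the robot as it stands. The module is installed in compiled form; this text tells all that it offers.
- The arm moves only by the shell command python3 -m creep 'ROWS' [OPENING] [FORCE]. ROWS is JSON, one flat list of numbers, 6 for each row, row after row: the shift along the tool's x, y, z in mm, then the turn, a rotation vector about the tool's x, y, z in degrees. In form: [tx, ty, tz, wx, wy, wz, tx, ty, tz, wx, wy, wz, ...]. A call has 1 to 20 rows; each row is the pose to reach, as a shift and turn from the pose measured when the call began, along the tool's axes at that moment; what a row does not reach only later rows make up. A row lasts 1/12 s, in which the tool goes at most 41.7 mm and 7.16 degrees, less where a joint would pass 70% of its speed; a pose out of reach is approached as far as the arm can. A call with a gripper value outside its range is refused whole. OPENING is the opening, from 0 (shut) to 1 (fully open), set as the call begins (- or left out, the last holds). The fingers move at their own pace and stop on an object; FORCE is the grip in N (left out, the last holds). Time passes only in rows, so rows that repeat a pose let the fingers close. It gives the time, the measured TCP pose, the force and the opening at its end, in the units of the state.
- sensors.observe(): the state, without advancing time (a new reading comes with each control period).
- viewer.get_image(name): name is "scene" or "top"; returns a dict with "frame" (400x640x3 uint8, blue, green, red), "range_z" (400x640 float32, m along the optical axis (not along the pixel's ray), 0 where there is no reading), "fx", "fy", "cx", "cy" (pixels), "dist_coeffs" ([k1, k2, p1, p2, k3] as OpenCV has them; the pictures are not rectified), "pose" (4x4, takes a point from camera to world coordinates). Camera axes: x right, y down, z forward; pixel columns grow to the right and rows downward; lengths in m; the calibration is good to about 2 mm. A picture is of the moment at which its call begins.
- order.close_job(): hands the job in, once; it reports no verdict.
The state is a dict: "time_s": time; "joint_pos": joint angles; "joint_velocities": joint speeds; "joint_torque": joint torques, N m; "ee_pos": TCP position; "tool_rot": TCP orientation; "force": force on the tool from outside, world axes, zero at the start; "torque": the same for the moment, N m; "grip_width": finger opening in m.
Only numpy, scipy, OpenCV 4.12 (cv2) and the standard library are available. Lean on these libraries where they do the work, as an engineer would, in place of code of your own. Each camera call takes 0.05 s, during which the arm holds its last target.

TASK

The brown pair is next for repair: gather its parts into the caddy. Stand the brown thread spool upright in the yellow bin, lay the brown heel block flat in the green bin, and draw the brown shank board out from under the pressing block without shifting the block and lay it flat in the blue bin. Leave the black spool, heel block and board where they are.

Things in the scene. Friction and masses are not known exactly. Their poses are not given: they have to be found in the camera images.
- spool_brown: thread spool standing upright, brown thread between small cream ends: 38 mm across the thread, 32 mm across the lower end, 40 mm tall, about 45 g. Origin: centre of its underside, z up. This one goes into the yellow bin.
- heel_brown: shoe heel block of stacked leather, brown, D-shaped from above, three brass nail heads on top: 42 mm long, 40 mm wide, 24 mm tall, 40 g, lying flat. Origin: on its underside, at the centre of the round part, z up; the round end reaches 20 mm to +x, the straight end 22 mm to -x, the flat sides (x = -22 to 0) 20 mm to each side in y. This one goes into the green bin.
- board_brown: stiff flat brown shank board, 125 mm (x) by 24 mm (y), 6 mm thick, about 25 g. Origin: centre of its underside, z up. Lies under the pressing block on a fixed steel bed, top 12 mm above the table. Its front 65 mm (-x end) stick out towards the robot, the last 55 mm free over the table. Pulls out level along its own -x, a few N of friction; clear of the block after 65 mm. Goes into the blue bin.
- press_block: loose beech block, steel top, black knob: 80 x 70 x 32 mm, 53 mm with knob, 0.45 kg. Origin: centre of underside, z up. Rests on the brown board; rails 1 mm lower catch it when the board is gone. Two fixed green posts, 34 mm high, 8 mm thick, 22 to 40 mm either side of the board's centre line, 2 mm off its -x face, keep it from following the board. Must stay where it is.
- bin_yellow: yellow open bin, one of three that differ only in colour, fixed side by side in a low wooden caddy. Outside 148 mm (its x) by 80 mm (its y), 22 mm high; inside 140 x 72 mm; walls and floor 4 mm thick. Origin: centre of its underside, z up, so its inner floor is 4 mm and its rim 22 mm above the origin. 
- bin_green: green open bin, one of three that differ only in colour, fixed side by side in a low wooden caddy. Outside 148 mm (its x) by 80 mm (its y), 22 mm high; inside 140 x 72 mm; walls and floor 4 mm thick. Origin: centre of its underside, z up, so its inner floor is 4 mm and its rim 22 mm above the origin. 
- bin_blue: blue open bin, one of three that differ only in colour, fixed side by side in a low wooden caddy. Outside 148 mm (its x) by 80 mm (its y), 22 mm high; inside 140 x 72 mm; walls and floor 4 mm thick. Origin: centre of its underside, z up, so its inner floor is 4 mm and its rim 22 mm above the origin. 
- spool_black: thread spool standing upright, black thread between small cream ends: 38 mm across the thread, 32 mm across the lower end, 40 mm tall, about 45 g. Origin: centre of its underside, z up. Stays where it is.
- heel_black: shoe heel block of stacked leather, black, D-shaped from above, three brass nail heads on top: 42 mm long, 40 mm wide, 24 mm tall, 40 g, lying flat. Origin: on its underside, at the centre of the round part, z up; the round end reaches 20 mm to +x, the straight end 22 mm to -x, the flat sides (x = -22 to 0) 20 mm to each side in y. Stays where it is.
- board_black: stiff flat black shank board, 125 mm (x) by 24 mm (y), 6 mm thick, about 25 g. Origin: centre of its underside, z up. Lies flat on the table; stays where it is.

How it is judged:
By the outcome, as a careful person would: the job done as asked, in the order asked, and still so for the second after the job is handed in, with the robot touching nothing.
It also fails if it takes over 83 s, if anything falls off the work surface, if the arm or the gripper's body presses on something with over 40 N, if the wrist force passes 120 N, or if a joint passes its speed limit or range.

## Working session

There is one attempt and no reset: what is moved stays moved. The work goes in short steps, Python scripts to look and compute and a shell command to move; the robot and the scene stay as the last step left them, time stands still between calls to the robot, and variables do not carry over. Pictures are saved under pics/ and viewed, and the job is handed in when it is done.

```bash
mkdir -p pics
cat > h.py <<'E'
import numpy as np,cv2
from station import sensors,viewer,order
from scipy.spatial.transform import Rotation as R
def get(n,save=None):
    d=viewer.get_image(n)
    if save: cv2.imwrite(f'pics/{save}.png',d['frame'])
    d['K']=np.array([[d['fx'],0,d['cx']],[0,d['fy'],d['cy']],[0,0,1.]])
    d['D']=np.array(d['dist_coeffs'],float); d['pose']=np.array(d['pose'])
    return d
def onplane(d,px,z):
    u=cv2.undistortPoints(np.array(px,float).reshape(-1,1,2),d['K'],d['D']).reshape(-1,2)
    r=np.c_[u,np.ones(len(u))]@d['pose'][:3,:3].T; o=d['pose'][:3,3]
    return o+r*((z-o[2])/r[:,2])[:,None]
def cloud(d):
    h,w=d['range_z'].shape
    g=np.stack(np.meshgrid(np.arange(w),np.arange(h)),-1).reshape(-1,2).astype(float)
    u=cv2.undistortPoints(g.reshape(-1,1,2),d['K'],d['D']).reshape(-1,2)
    z=d['range_z'].reshape(-1,1)
    p=np.c_[u*z,z]@d['pose'][:3,:3].T+d['pose'][:3,3]
    p[z[:,0]==0]=np.nan
    return p.reshape(h,w,3)
E
python3 - <<'E'
from h import *
for n in('scene','top'):
    d=get(n,n+'0'); print(n,d['fx'],d['D'],d['pose'].round(3).tolist())
s=sensors.observe(); print({k:np.round(v,4).tolist() for k,v in s.items()})
E
```

```text
scene 446.84321288415487 [-0.09976783  0.          0.          0.          0.        ] [[-0.69, 0.618, -0.378, 0.93], [0.724, 0.586, -0.364, 0.306], [-0.003, -0.524, -0.852, 0.952], [0.0, 0.0, 0.0, 1.0]]
top 377.51642857382785 [-0.04196333  0.          0.          0.          0.        ] [[0.026, -0.998, 0.058, 0.498], [-0.999, -0.025, 0.02, -0.1], [-0.019, -0.059, -0.998, 0.862], [0.0, 0.0, 0.0, 1.0]]
{'time_s': 0.1, 'joint_pos': [-1.214, 0.2606, -0.1392, 1.1727, -0.0, 1.5708], 'joint_velocities': [0.0012, -0.0018, 0.0038, -0.0006, 0.0013, 0.0015], 'joint_torque': [0.0001, -40.6508, 25.4528, 0.0101, 0.0001, -0.0], 'ee_pos': [0.1832, -0.4914, 0.2526], 'tool_rot': [-3.0901, -0.5572, 0.0005], 'force': [0.0984, -0.3996, 0.1842], 'torque': [0.0575, -0.0517, 0.0167], 'grip_width': 0.0856}
```

View pics/scene0.png

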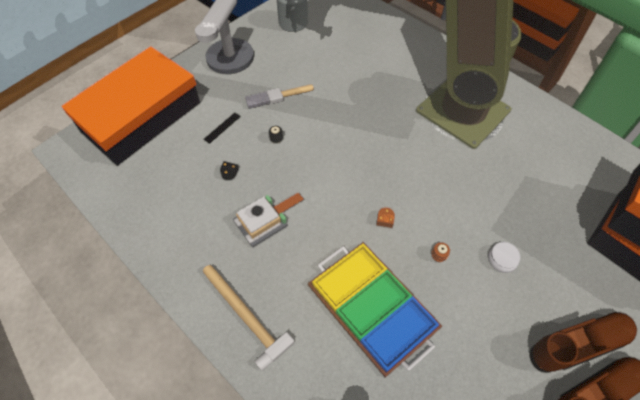

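View pics/top0.png

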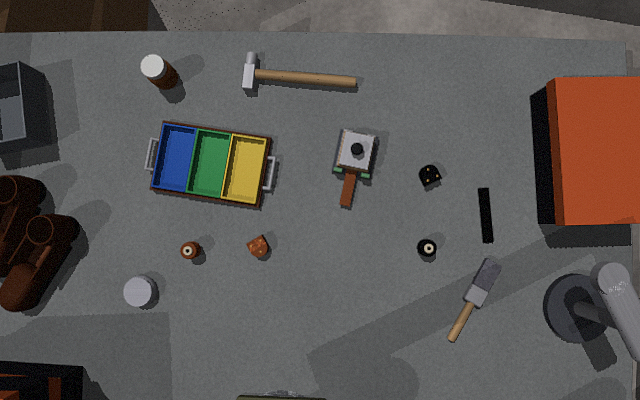

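The scene view shows the caddy at (375,305). The top view shows the brown spool at (190,250), the brown heel at (259,247), the board tongue at (347,190) under the press at (356,152), and the yellow, green and blue bins at (246,168), (210,163) and (173,158). Next I measure.

Run:
```python
from h import *
d=get('top'); hsv=cv2.cvtColor(d['frame'],cv2.COLOR_BGR2HSV); C=cloud(d)
big=cv2.resize(d['frame'][225:270,170:290],None,fx=6,fy=6,interpolation=cv2.INTER_CUBIC)
cv2.imwrite('pics/a1.png',big)
cv2.imwrite('pics/a2.png',cv2.resize(d['frame'][120:215,320:395],None,fx=6,fy=6,interpolation=cv2.INTER_CUBIC))
def mask(lo,hi,box):
    m=cv2.inRange(hsv,lo,hi); k=np.zeros_like(m); x0,y0,x1,y1=box; k[y0:y1,x0:x1]=m[y0:y1,x0:x1]
    cs,_=cv2.findContours(k,cv2.RETR_EXTERNAL,cv2.CHAIN_APPROX_NONE); return max(cs,key=cv2.contourArea),k
for n,lo,hi,b in [('y',(20,120,80),(35,255,255),(140,110,280,215)),('g',(45,100,50),(80,255,255),(140,110,280,215)),('b',(100,100,50),(125,255,255),(140,110,280,215))]:
    c,k=mask(lo,hi,b)
    p=onplane(d,c.astype(float),0.03)
    r=cv2.minAreaRect((p[:,:2]*1000).astype(np.float32)); print(n,r, 'zmax',np.nanpercentile(C[k>0][:,2],[5,50,95]))
for n,b in [('board',(330,170,365,215)),('heel',(240,230,280,265)),('spool',(175,235,205,265))]:
    c,k=mask((3,80,40),(20,255,255),b); z=np.nanpercentile(C[k>0][:,2],[5,50,95]); 
    zz={'board':.018,'heel':.024,'spool':.03}[n]
    p=onplane(d,c.astype(float),zz)
    print(n,cv2.contourArea(c),z,cv2.minAreaRect((p[:,:2]*1000).astype(np.float32)))
```

```text
y ((613.7354736328125, 98.25238037109375), (80.52423095703125, 149.58633422851562), 82.08366394042969) zmax [0.0049351  0.00772595 0.0259817 ]
g ((624.5846557617188, 178.16842651367188), (79.85649871826172, 148.8483428955078), 81.93989562988281) zmax [0.00473069 0.00772239 0.02603496]
b ((635.5361938476562, 258.12615966796875), (80.13128662109375, 148.61932373046875), 82.0382080078125) zmax [0.0049684  0.00766511 0.02616284]
board 353.0 [0.01274294 0.01626725 0.01903885] ((580.9419555664062, -138.79953002929688), (37.42715835571289, 91.65968322753906), 68.10355377197266)
heel 283.0 [0.01952486 0.02254179 0.02489458] ((438.246337890625, 60.03123092651367), (41.86527633666992, 39.946834564208984), 31.22025489807129)
spool 215.0 [0.00796367 0.03455192 0.03727791] ((428.9067077636719, 212.30709838867188), (37.556087493896484, 40.579891204833984), 1.8520715236663818)
```

View pics/a1.png

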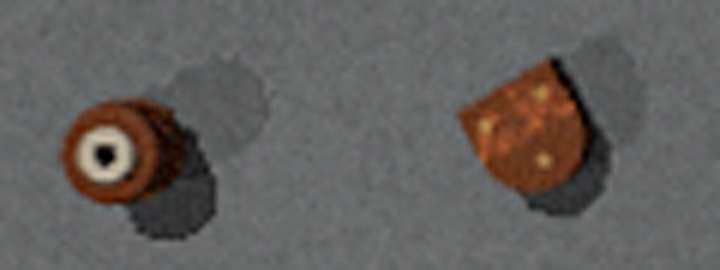

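View pics/a2.png

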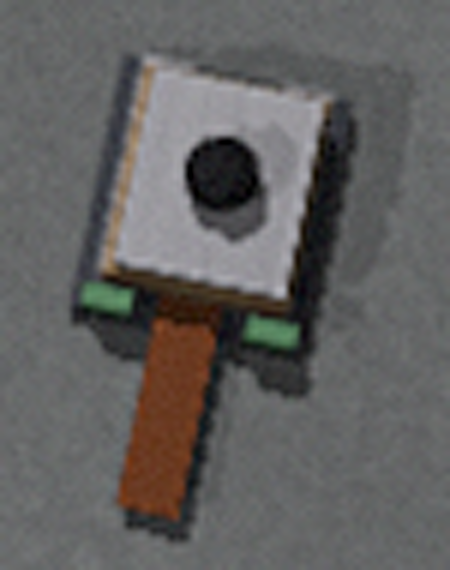

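The spool's cream top is at about (187,251). The heel's straight end faces up-left at 30°, and the board tip is near (345,205). I'll refine these using both cameras.

Run:
```python
from h import *
d=get('top'); s=get('scene')
cv2.imwrite('pics/b1.png',cv2.resize(s['frame'][190:270,365:465],None,fx=7,fy=7,interpolation=cv2.INTER_CUBIC))
cv2.imwrite('pics/b2.png',cv2.resize(s['frame'][180:250,225:315],None,fx=7,fy=7,interpolation=cv2.INTER_CUBIC))
up=lambda pts,o,f:np.array([( (x+.5)/f-.5+o[0],(y+.5)/f-.5+o[1]) for x,y in pts])
mm=lambda p:(p[:,:2]*1000).round(1).tolist()
# spool cream via mask
def cream(im,box):
    x0,y0,x1,y1=box; h=cv2.cvtColor(im['frame'],cv2.COLOR_BGR2HSV)[y0:y1,x0:x1]
    m=cv2.inRange(h,(8,10,130),(35,110,255)); n,l,st,c=cv2.connectedComponentsWithStats(m); i=1+st[1:,4].argmax()
    pts=np.argwhere(l==i)[:,::-1]; hull=cv2.convexHull(pts.astype(np.float32)); 
    (cx,cy),r=cv2.minEnclosingCircle(hull); return (cx+x0,cy+y0),r,st[i,4]
for n,im,b in(('top',d,(178,240,197,262)),('scene',s,(430,238,452,265))):
    c,r,a=cream(im,b); print('spool',n,c,r,a,mm(onplane(im,[c],.04)))
print('heel corners',mm(onplane(d,up([(460,115),(553,62)],(170,225),6),.024)),'nails',mm(onplane(d,up([(485,127),(542,93),(545,161)],(170,225),6),.024)))
print('board tip',mm(onplane(d,up([(118,503),(183,517)],(320,120),6),.018)),'root',mm(onplane(d,up([(155,318),(215,325)],(320,120),6),.018)))
print('block top',mm(onplane(d,up([(145,65),(330,100),(292,298),(103,268)],(320,120),6),.050)))
st=sensors.observe();Rm=R.from_rotvec(st['tool_rot']).as_matrix();print(Rm.round(3))
```

```text
spool top (187.0, 250.19999980926514) 4.386442184448242 55 [[428.1, 212.9]]
spool scene (440.5, 251.0) 16.710874557495117 376 [[436.7, 213.6]]
heel corners [[445.0, 85.9], [465.6, 51.9]] nails [[440.9, 76.4], [454.0, 55.6], [429.0, 53.6]]
board tip [[540.2, -118.6], [535.6, -142.9]] root [[610.0, -130.8], [607.9, -153.3]]
block top [[698.2, -124.0], [686.8, -191.3], [614.2, -178.8], [623.4, -110.5]]
[[ 0.937  0.349 -0.   ]
 [ 0.349 -0.937  0.001]
 [ 0.    -0.001 -1.   ]]
```

View pics/b1.png

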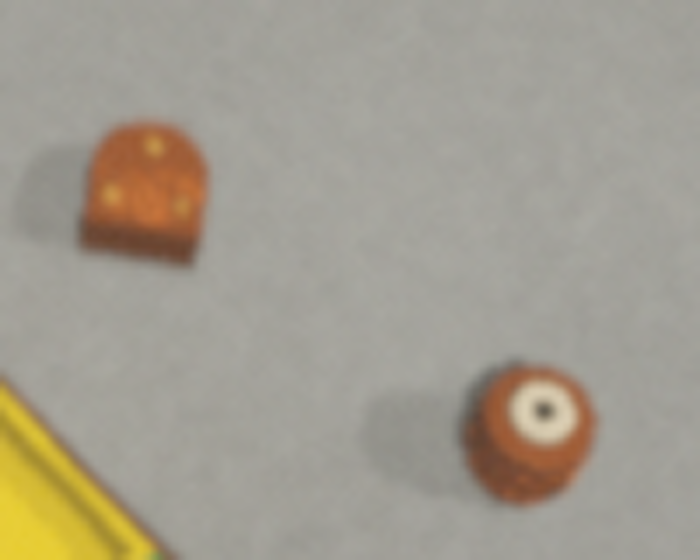

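View pics/b2.png

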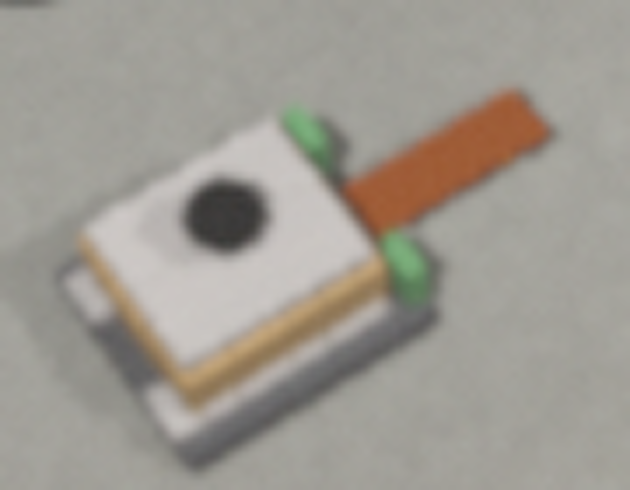

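The scene close-ups show the spool's cream centre at (545,411), the heel's top straight corners at (83,222) and (192,242), and the board tip corners at (517,90) and (552,131), all in crop pixels. I'll cross-check these against the top view.

```bash
cat >> h.py <<'E'
def go(x,y,z,yaw_y):
    """print tool-frame delta to reach tcp (mm) pointing down, tool y axis at world yaw (deg); picks half-turn"""
    st=sensors.observe(); R0=R.from_rotvec(st['tool_rot']).as_matrix(); p0=np.array(st['ee_pos'])*1000
    Rc=R0; j=st['joint_pos']; t=(R0.T@(np.array([x,y,z])-p0))
    j1n=np.arctan2(y,x)
    print('now',p0.round(1),'t',np.round(st['time_s'],2),'w',round(st['grip_width']*1000,1),'F',np.round(st['force'],1),'shift',t.round(1))
    for a in (yaw_y,yaw_y+180):
        a=np.deg2rad(a); ya=np.array([np.cos(a),np.sin(a),0]); za=np.array([0,0,-1.]); xa=np.cross(ya,za)
        Rt=np.c_[xa,ya,za]; w=R.from_matrix(R0.T@Rt).as_rotvec(degrees=True)
        dyaw=-np.deg2rad(w[2]); 
        print('  rotvec',w.round(1),'j6 approx',round(j[5]-(dyaw-(j1n-j[0])),2),'or',round(j[5]-(dyaw-(j1n-j[0]))+2*np.pi,2))
E
python3 - <<'E'
from h import *
s=viewer.get_image('scene');s['K']=np.array([[s['fx'],0,s['cx']],[0,s['fy'],s['cy']],[0,0,1.]]);s['D']=np.array(s['dist_coeffs']);s['pose']=np.array(s['pose'])
up=lambda pts,o,f:np.array([( (x+.5)/f-.5+o[0],(y+.5)/f-.5+o[1]) for x,y in pts])
mm=lambda p:(p[:,:2]*1000).round(1).tolist()
print('spool',mm(onplane(s,up([(545,411)],(365,190),7),.04)))
print('heel',mm(onplane(s,up([(83,222),(192,242)],(365,190),7),.024)),'nails',mm(onplane(s,up([(113,195),(182,207),(154,147)],(365,190),7),.024)))
print('tip',mm(onplane(s,up([(517,90),(552,131)],(225,180),7),.018)))
print('root',mm(onplane(s,up([(343,186),(383,236)],(225,180),7),.018)))
print('blocktop',mm(onplane(s,up([(272,118),(388,262),(190,375),(80,237)],(225,180),7),.05)))
go(430,213,120,82)
go(430,213,120,172)
E
```

```text
spool [[428.2, 212.8]]
heel [[469.7, 55.0], [450.3, 86.7]] nails [[454.6, 55.8], [442.1, 75.8], [430.3, 54.0]]
tip [[537.0, -138.8], [540.6, -117.8]]
root [[606.6, -154.7], [610.8, -130.2]]
blocktop [[615.9, -176.0], [627.5, -106.9], [701.0, -123.3], [691.8, -188.3]]
now [ 183.3 -491.7  253. ] t 0.3 w 85.3 F [ 0.4  0.4 -0. ] shift [ 477.3 -574.   133.4]
  rotvec [-0.000e+00 -1.000e-01 -1.516e+02] j6 approx 0.6 or 6.88
  rotvec [-0.   0.  28.4] j6 approx 3.74 or 10.02
now [ 183.3 -491.7  253. ] t 0.3 w 85.3 F [ 0.4  0.4 -0. ] shift [ 477.3 -574.   133.4]
  rotvec [ -0.    0.  118.4] j6 approx 5.31 or 11.6
  rotvec [ -0.   -0.  -61.6] j6 approx 2.17 or 8.45
```

Both views agree within 2 mm. Next I move above the spool.

```bash
python3 -m creep '[477,-574,133,0,0,-61.6,477,-574,133,0,0,-61.6,477,-574,133,0,0,-61.6,477,-574,133,0,0,-61.6,477,-574,133,0,0,-61.6,477,-574,133,0,0,-61.6,477,-574,133,0,0,-61.6,477,-574,133,0,0,-61.6,477,-574,133,0,0,-61.6,477,-574,133,0,0,-61.6,477,-574,133,0,0,-61.6,477,-574,133,0,0,-61.6,477,-574,133,0,0,-61.6,477,-574,133,0,0,-61.6,477,-574,133,0,0,-61.6,477,-574,133,0,0,-61.6,477,-574,133,0,0,-61.6,477,-574,133,0,0,-61.6,477,-574,133,0,0,-61.6,477,-574,133,0,0,-61.6]' 1 40
python3 - <<'E'
from h import *
go(428,213,28,-8)
E
```

```text
time_s: 1.97
ee_pos: [0.4308, 0.2156, 0.1199]
tool_rot: [-2.366, -2.066, -0.002]
force: [-0.3, -0.4, -1.5]
grip_width: 0.0854
now [430.8 215.6 119.9] t 1.97 w 85.4 F [-0.3 -0.4 -1.5] shift [-3.  -2.5 91.8]
  rotvec [ 0.  -0.1  0.3] j6 approx 2.17 or 8.46
  rotvec [ 1.000e-01  0.000e+00 -1.797e+02] j6 approx -0.97 or 5.31
```

```bash
python3 -m creep '[-3,-2.5,30,0,0,0,-3,-2.5,60,0,0,0,-3,-2.5,82,0,0,0,-3,-2.5,92,0,0,0,-3,-2.5,92,0,0,0,-3,-2.5,92,0,0,0]'
python3 - <<'E'
from h import *
go(428,213,28,-8)
E
python3 -m creep '[0,0,0,0,0,0,0,0,0,0,0,0,0,0,0,0,0,0,0,0,0,0,0,0,0,0,0,0,0,0,0,0,0,0,0,0,0,0,0,0,0,0,0,0,0,0,0,0]' 0 40
```

```text
time_s: 2.47
ee_pos: [0.4271, 0.2116, 0.0278]
tool_rot: [-2.367, -2.065, 0.002]
force: [-0.9, 0.1, 0.0]
grip_width: 0.0855
now [427.1 211.6  27.8] t 2.47 w 85.5 F [-0.9  0.1  0. ] shift [ 1.5  0.7 -0.2]
  rotvec [-0.1  0.   0.2] j6 approx 2.17 or 8.46
  rotvec [-0.000e+00 -1.000e-01 -1.798e+02] j6 approx -0.97 or 5.31
time_s: 3.13
ee_pos: [0.4277, 0.2118, 0.0288]
tool_rot: [-2.367, -2.065, -0.001]
force: [-1.1, -0.9, 6.6]
grip_width: 0.0372
```

```bash
python3 -m creep '[0,0,-20,0,0,0,0,0,-50,0,0,0,0,0,-80,0,0,0,0,0,-80,0,0,0,0,0,-80,0,0,0]'
python3 - <<'E'
from h import *
go(613.7,98,110,-8)
get('scene','c1'); im=cv2.imread('pics/c1.png'); cv2.imwrite('pics/c1.png',cv2.resize(im[130:330,300:560],None,fx=3,fy=3))
E
```

```text
time_s: 3.55
ee_pos: [0.4294, 0.2127, 0.1108]
tool_rot: [2.366, 2.065, 0.009]
force: [-0.7, 0.1, -0.9]
grip_width: 0.0367
now [429.4 212.7 110.8] t 3.55 w 36.7 F [-0.7  0.1 -0.9] shift [-88.7 198.1   1.4]
  rotvec [ 0.3 -0.2  0.2] j6 approx 1.87 or 8.15
  rotvec [   0.3    0.4 -179.8] j6 approx -1.27 or 5.01
```

View pics/c1.png

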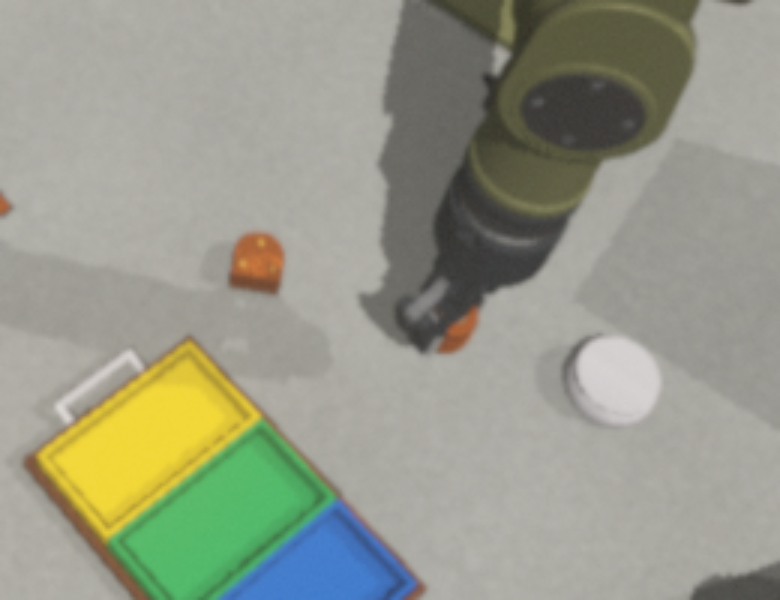

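The spool is held at crop (455,325), and the path to the yellow bin is clear.

```bash
python3 -m creep '[-30,66,1,0,0,0,-60,132,1,0,0,0,-89,198,1,0,0,0,-89,198,1,0,0,0,-89,198,1,0,0,0,-89,198,1,0,0,0,-89,198,1,0,0,0,-89,198,1,0,0,0,-89,198,1,0,0,0,-89,198,1,0,0,0]'
python3 - <<'E'
from h import *
go(613.7,98,39,-8)
E
```

```text
time_s: 4.43
ee_pos: [0.6102, 0.0978, 0.1078]
tool_rot: [-2.365, -2.066, -0.0]
force: [-0.5, -0.1, -1.0]
grip_width: 0.0368
now [610.2  97.8 107.8] t 4.43 w 36.8 F [-0.5 -0.1 -1. ] shift [ 0.6  3.6 68.8]
  rotvec [-0.1 -0.1  0.3] j6 approx 1.87 or 8.15
  rotvec [ 1.000e-01 -1.000e-01 -1.797e+02] j6 approx -1.27 or 5.01
```

```bash
python3 -m creep '[0,3,25,0,0,0,0,3,50,0,0,0,0,3,60,0,0,0,0,3,66,0,0,0,0,3,69,0,0,0,0,3,69,0,0,0,0,3,69,0,0,0]'
python3 - <<'E'
from h import *
go(613.7,98,37.5,-8)
E
```

```text
time_s: 5.02
ee_pos: [0.6137, 0.0978, 0.0399]
tool_rot: [-2.365, -2.067, -0.002]
force: [-0.5, -0.3, -0.6]
grip_width: 0.0367
now [613.7  97.8  39.9] t 5.02 w 36.7 F [-0.5 -0.3 -0.6] shift [ 0.2 -0.   2.4]
  rotvec [ 0.  -0.1  0.3] j6 approx 1.87 or 8.15
  rotvec [ 1.000e-01  1.000e-01 -1.797e+02] j6 approx -1.27 or 5.01
```

```bash
python3 -m creep '[0,0,1.5,0,0,0,0,0,2.5,0,0,0,0,0,2.5,0,0,0]'; python3 -m creep '[0,0,1,0,0,0,0,0,1,0,0,0,0,0,1,0,0,0]'
```

```text
time_s: 5.27
ee_pos: [0.6142, 0.0978, 0.038]
tool_rot: [2.365, 2.067, 0.004]
force: [-0.7, -0.5, -0.7]
grip_width: 0.0367
time_s: 5.52
ee_pos: [0.6143, 0.0978, 0.0379]
tool_rot: [2.365, 2.067, 0.005]
force: [-2.5, -0.3, 5.2]
grip_width: 0.0369
```

The floor is contacted with about 5 N. I release here and rise.

```bash
python3 -m creep '[0,0,0,0,0,0,0,0,0,0,0,0,0,0,0,0,0,0,0,0,0,0,0,0,0,0,0,0,0,0]' 0.65; python3 -m creep '[0,0,-10,0,0,0,0,0,-30,0,0,0,0,0,-60,0,0,0,0,0,-90,0,0,0,0,0,-90,0,0,0]'
python3 - <<'E'
from h import *
# heel: corners avg top/scene
A=np.array([445.0,85.9]);B=np.array([465.6,51.9]);A2=np.array([450.3,86.7]);B2=np.array([469.7,55.0])
m=(A+B+A2+B2)/4; n=np.mean([[440.9,76.4],[442.1,75.8]],0),np.mean([[454,55.6],[454.6,55.8]],0),np.mean([[429,53.6],[430.3,54]],0)
mid=(n[0]+n[1])/2; ax=n[2]-mid; ax/=np.linalg.norm(ax)
print('mid straight',m,'nail mid',mid,'ax',np.rad2deg(np.arctan2(ax[1],ax[0])),'dists',np.linalg.norm(m-mid),np.linalg.norm(n[2]-mid))
e=(A-B)/np.linalg.norm(A-B);e2=(A2-B2)/np.linalg.norm(A2-B2); print([np.rad2deg(np.arctan2(v[1],v[0])) for v in (e,e2,n[0]-n[1])],np.linalg.norm(A-B),np.linalg.norm(A2-B2))
g=m+ax*14; print('grasp',g)
go(*g,110,120); go(*g,110,-60)
im=get('scene','c2')['frame']; cv2.imwrite('pics/c2.png',cv2.resize(im[200:330,280:480],None,fx=4,fy=4))
E
```

```text
time_s: 5.93
ee_pos: [0.6142, 0.0978, 0.0377]
tool_rot: [2.365, 2.067, 0.005]
force: [-0.5, -0.6, 0.2]
grip_width: 0.0558
time_s: 6.35
ee_pos: [0.6182, 0.0983, 0.1348]
tool_rot: [2.361, 2.063, 0.019]
force: [0.7, 0.3, 1.2]
grip_width: 0.0555
mid straight [457.65   69.875] nail mid [447.9  65.9] ax -146.45507663349125 dists 10.52915594907783 21.89686050556107
[np.float64(121.2109326497195), np.float64(121.4661062855943), np.float64(122.10625595511789)] 39.75374196223547 37.165171868296255
grasp [445.98166061  62.13873114]
now [618.2  98.3 134.8] t 6.35 w 55.5 F [0.7 0.3 1.2] shift [ -59.  -166.1   22.3]
  rotvec [   0.7    0.7 -127.7] j6 approx -0.39 or 5.9
  rotvec [ 0.5 -0.6 52.3] j6 approx 2.76 or 9.04
now [618.2  98.3 134.8] t 6.35 w 55.5 F [0.7 0.3 1.2] shift [ -59.  -166.1   22.3]
  rotvec [ 0.5 -0.6 52.3] j6 approx 2.76 or 9.04
  rotvec [   0.7    0.7 -127.7] j6 approx -0.39 or 5.9
```

View pics/c2.png

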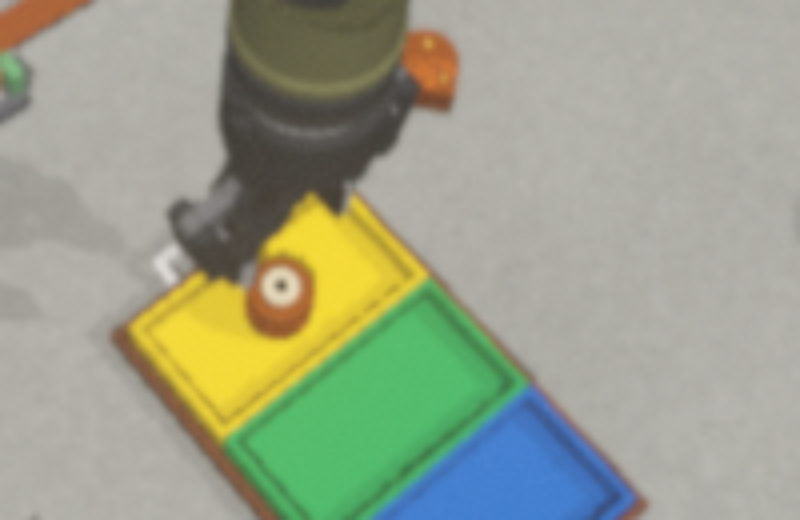

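The spool stands upright in the yellow bin at crop (281,290). Next the heel.

```bash
python3 -m creep '[-15,-41,6,0,0,7,-30,-82,12,0,0,14,-44,-124,18,0,0,21,-59,-166,24,0,0,28,-59,-166,24,0,0,35,-59,-166,24,0,0,42,-59,-166,24,0,0,49,-59,-166,24,0,0,51,-59,-166,24,0,0,51,-59,-166,24,0,0,51]' 0.9
python3 - <<'E'
from h import *
go(446,62.5,27,-58.6)
E
```

```text
time_s: 7.23
ee_pos: [0.4445, 0.0619, 0.106]
tool_rot: [-3.024, -0.849, -0.016]
force: [-0.4, -0.0, -0.8]
grip_width: 0.0772
now [444.5  61.9 106. ] t 7.23 w 77.2 F [-0.4 -0.  -0.8] shift [ 0.8  0.1 79. ]
  rotvec [ 0.1 -0.6 -0. ] j6 approx 2.73 or 9.02
  rotvec [ -0.9  -0.2 180. ] j6 approx 5.87 or 12.16
```

```bash
python3 -m creep '[1,0,30,0,-0.6,0,1,0,58,0,-0.6,0,1,0,72,0,-0.6,0,1,0,79,0,-0.6,0,1,0,79,0,-0.6,0,1,0,79,0,-0.6,0]'
python3 - <<'E'
from h import *
go(446,62.5,27,-58.6)
E
python3 -m creep '[0,0,0,0,0,0,0,0,0,0,0,0,0,0,0,0,0,0,0,0,0,0,0,0,0,0,0,0,0,0,0,0,0,0,0,0,0,0,0,0,0,0]' 0 40; python3 -m creep '[0,0,-20,0,0,0,0,0,-50,0,0,0,0,0,-80,0,0,0,0,0,-80,0,0,0,0,0,-80,0,0,0]'
python3 - <<'E'
from h import *
go(624.5,178,110,-8)
im=get('scene','c3')['frame']; cv2.imwrite('pics/c3.png',cv2.resize(im[130:330,300:500],None,fx=3,fy=3))
E
```

```text
time_s: 7.73
ee_pos: [0.4461, 0.0627, 0.0271]
tool_rot: [3.022, 0.849, -0.001]
force: [-1.0, -1.0, -0.2]
grip_width: 0.0771
now [446.1  62.7  27.1] t 7.73 w 77.1 F [-1.  -1.  -0.2] shift [-0.2  0.1  0.1]
  rotvec [ 0.1  0.1 -0. ] j6 approx 2.73 or 9.02
  rotvec [ 1.0e-01 -2.0e-01  1.8e+02] j6 approx 5.87 or 12.16
time_s: 8.32
ee_pos: [0.4472, 0.0629, 0.0282]
tool_rot: [3.022, 0.849, 0.003]
force: [0.1, -0.2, 4.8]
grip_width: 0.0391
time_s: 8.73
ee_pos: [0.4488, 0.0633, 0.1101]
tool_rot: [3.021, 0.849, 0.012]
force: [-0.9, -0.3, -0.5]
grip_width: 0.0391
now [448.8  63.3 110.1] t 8.73 w 39.1 F [-0.9 -0.3 -0.5] shift [209.7  -6.4   1.4]
  rotvec [  0.4  -0.2 -50.6] j6 approx 1.99 or 8.27
  rotvec [ -0.2  -0.5 129.4] j6 approx 5.13 or 11.41
```

View pics/c3.png

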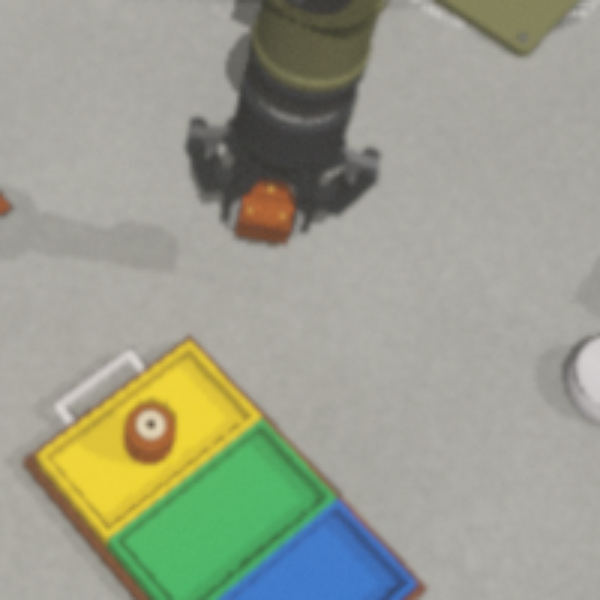

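The heel is held level at crop (265,215), and the spool is still upright at (150,430).

```bash
python3 -m creep '[40,0,0,0,0,-7,80,0,0,0,0,-14,120,-2,1,0,0,-21,160,-4,1,0,0,-28,200,-6,1,0,0,-35,210,-6,1,0,0,-42,210,-6,1,0,0,-49,210,-6,1,0,0,-50.6,210,-6,1,0,0,-50.6,210,-6,1,0,0,-50.6,210,-6,1,0,0,-50.6]'
python3 - <<'E'
from h import *
go(624.5,178,38.5,-8)
E
```

```text
time_s: 9.7
ee_pos: [0.6226, 0.1773, 0.1072]
tool_rot: [2.369, 2.058, 0.001]
force: [-0.4, -0.0, -1.1]
grip_width: 0.0394
now [622.6 177.3 107.2] t 9.7 w 39.4 F [-0.4 -0.  -1.1] shift [ 1.1  1.5 68.7]
  rotvec [ 0.2  0.1 -0.1] j6 approx 1.99 or 8.27
  rotvec [  0.2  -0.3 179.9] j6 approx 5.13 or 11.41
```

```bash
python3 -m creep '[1,1.5,25,0,0,0,1,1.5,50,0,0,0,1,1.5,62,0,0,0,1,1.5,68,0,0,0,1,1.5,69,0,0,0,1,1.5,69,0,0,0]'; python3 -m creep '[0,0,1,0,0,0,0,0,1.8,0,0,0,0,0,1.8,0,0,0]';  python3 -m creep '[0,0,0.5,0,0,0,0,0,0.5,0,0,0]'
```

```text
time_s: 10.2
ee_pos: [0.6243, 0.1777, 0.0383]
tool_rot: [2.37, 2.057, 0.001]
force: [0.8, -0.4, 0.7]
grip_width: 0.0393
time_s: 10.45
ee_pos: [0.6249, 0.1778, 0.0372]
tool_rot: [2.37, 2.056, 0.003]
force: [0.5, -0.2, 1.9]
grip_width: 0.0391
time_s: 10.62
ee_pos: [0.6251, 0.1779, 0.0372]
tool_rot: [2.369, 2.056, 0.003]
force: [-0.7, -0.8, 3.1]
grip_width: 0.0389
```

```bash
python3 -m creep '[0,0,0,0,0,0,0,0,0,0,0,0,0,0,0,0,0,0,0,0,0,0,0,0,0,0,0,0,0,0]' 0.65; python3 -m creep '[0,0,-10,0,0,0,0,0,-30,0,0,0,0,0,-60,0,0,0,0,0,-100,0,0,0,0,0,-100,0,0,0]'
python3 - <<'E'
from h import *
go(553.2,-132.2,120,79.8)
im=get('scene','c4')['frame']; cv2.imwrite('pics/c4.png',cv2.resize(im[200:350,280:480],None,fx=4,fy=4))
E
```

```text
time_s: 11.03
ee_pos: [0.625, 0.1778, 0.0371]
tool_rot: [2.369, 2.056, 0.003]
force: [0.4, 0.4, 0.4]
grip_width: 0.0554
time_s: 11.45
ee_pos: [0.6292, 0.1794, 0.1459]
tool_rot: [2.365, 2.052, 0.022]
force: [1.4, 0.8, 1.7]
grip_width: 0.0556
now [629.2 179.4 145.9] t 11.45 w 55.6 F [1.4 0.8 1.7] shift [-319.3  -31.8   24.1]
  rotvec [  1.    0.6 -87.9] j6 approx -0.06 or 6.23
  rotvec [ 0.6 -1.  92.1] j6 approx 3.08 or 9.37
```

View pics/c4.png

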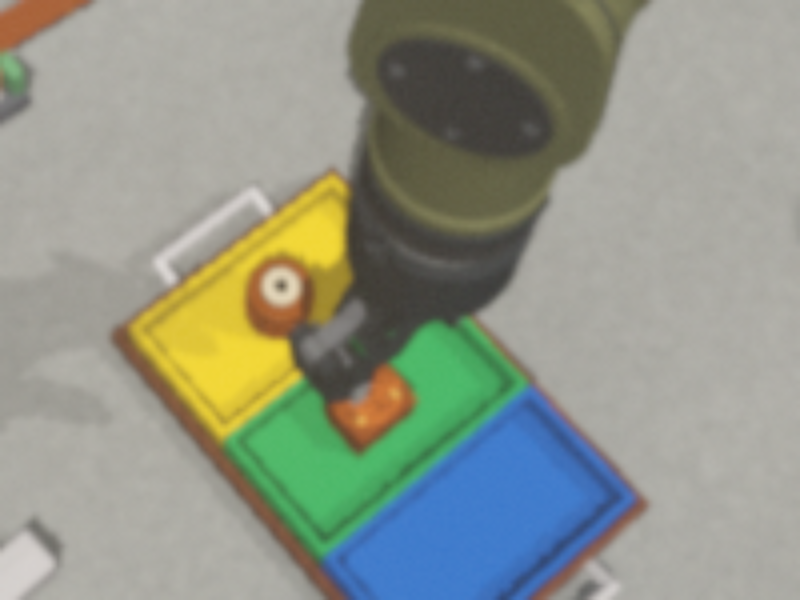

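The heel lies flat in the green bin at crop (370,405). Next the board.

```bash
python3 -m creep '[-40,-4,3,0,0,-7,-80,-8,6,0,0,-14,-120,-12,9,0,0,-21,-160,-16,12,0,0,-200,-200,-20,15,0,0,-35,-240,-24,18,0,0,-42,-280,-28,21,0,0,-49,-319,-32,24,0,0,-56,-319,-32,24,0,0,-63,-319,-32,24,0,0,-70,-319,-32,24,0,0,-77,-319,-32,24,0,0,-84,-319,-32,24,0,0,-87.9,-319,-32,24,0,0,-87.9,-319,-32,24,0,0,-87.9]'
python3 - <<'E'
from h import *
go(553.2,-132.2,60,79.8)
E
```

```text
time_s: 12.75
ee_pos: [0.5517, -0.1321, 0.1174]
tool_rot: [0.282, 3.115, 0.004]
force: [0.1, -0.3, -0.6]
grip_width: 0.0552
now [ 551.7 -132.1  117.4] t 12.75 w 55.2 F [ 0.1 -0.3 -0.6] shift [-0.7 -0.  57.4]
  rotvec [ 0.2  0.8 -0.1] j6 approx -0.06 or 6.23
  rotvec [  1.2  -0.3 179.9] j6 approx 3.08 or 9.37
```

I mistyped one turn value in that move: -200 instead of -28 in row 4. The per-row limit contained it and the end pose is right. Now I descend to the board.

```bash
python3 -m creep '[-1,0,25,0,0.8,0,-1,0,50,0,0.8,0,-1,0,57,0,0.8,0,-1,0,57,0,0.8,0,-1,0,57,0,0.8,0]'
python3 - <<'E'
from h import *
go(553.2,-132.2,30.5,79.8)
im=get('top','c5')['frame']; cv2.imwrite('pics/c5.png',cv2.resize(im[100:260,290:450],None,fx=3.5,fy=3.5))
im=get('scene','c6')['frame']; cv2.imwrite('pics/c6.png',cv2.resize(im[150:270,200:360],None,fx=4,fy=4))
E
```

```text
time_s: 13.17
ee_pos: [0.5531, -0.1321, 0.0604]
tool_rot: [-0.284, -3.128, -0.006]
force: [-1.0, 0.1, 0.3]
grip_width: 0.0556
now [ 553.1 -132.1   60.4] t 13.17 w 55.6 F [-1.   0.1  0.3] shift [-0.2 -0.2 29.9]
  rotvec [ 0.2 -0.1 -0.2] j6 approx -0.06 or 6.23
  rotvec [-1.000e-01 -3.000e-01  1.798e+02] j6 approx 3.09 or 9.37
```

View pics/c5.png

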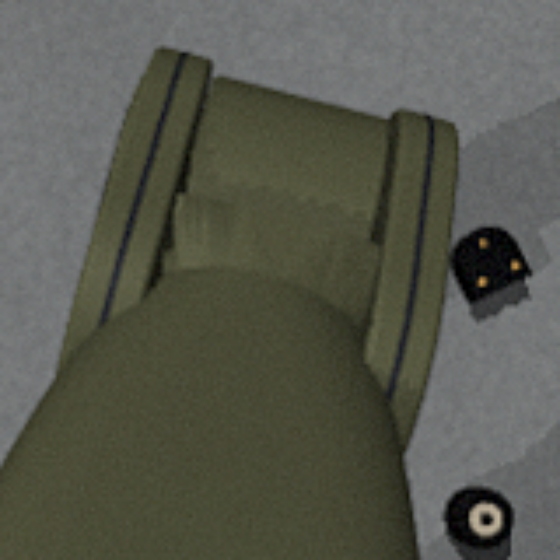

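View pics/c6.png

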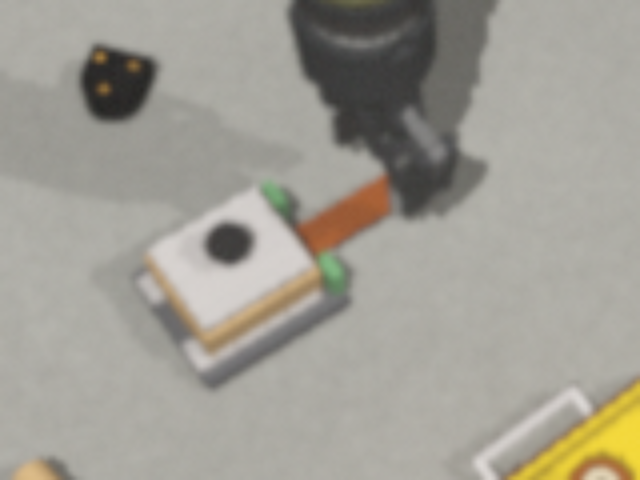

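The top view is blocked by the arm. The scene view shows the fingers over the tongue at (410,170), with the block and posts clear. I'll grip a little nearer the bed so that closing doesn't lever the block.

Run:
```python
from h import *
go(566,-134.5,30.5,79.8)
```

```text
now [ 554.3 -132.4   61.7] t 13.27 w 55.3 F [ 0.   0.  -0.2] shift [-11.8  -0.1  31.2]
  rotvec [ 0.2  0.1 -0.2] j6 approx -0.06 or 6.23
  rotvec [  0.2  -0.3 179.8] j6 approx 3.09 or 9.37
```

```bash
python3 -m creep '[-12,0,5,0,0,0,-12,0,18,0,0,0,-12,0,27,0,0,0,-12,0,31,0,0,0,-12,0,31,0,0,0,-12,0,31,0,0,0]'
python3 - <<'E'
from h import *
go(566,-134.5,30.5,79.8)
E
python3 -m creep '[0,0,0,0,0,0,0,0,0,0,0,0,0,0,0,0,0,0,0,0,0,0,0,0]' 0 25; python3 -m creep '[0,0,0,0,0,0,0,0,0,0,0,0,0,0,0,0,0,0]'
```

```text
time_s: 13.77
ee_pos: [0.5658, -0.1344, 0.0309]
tool_rot: [0.283, 3.127, 0.005]
force: [0.1, -0.2, 0.4]
grip_width: 0.0556
now [ 565.8 -134.4   30.9] t 13.77 w 55.6 F [ 0.1 -0.2  0.4] shift [-0.2 -0.1  0.4]
  rotvec [ 0.2  0.1 -0.2] j6 approx -0.06 or 6.23
  rotvec [ 1.000e-01 -3.000e-01  1.798e+02] j6 approx 3.09 or 9.37
time_s: 14.1
ee_pos: [0.5661, -0.1346, 0.0315]
tool_rot: [0.284, 3.126, 0.005]
force: [-0.8, -0.7, 1.9]
grip_width: 0.0231
time_s: 14.35
ee_pos: [0.5661, -0.1346, 0.0316]
tool_rot: [0.284, 3.126, 0.005]
force: [-0.9, 0.2, 0.9]
grip_width: 0.0232
```

The board is gripped at 23 mm with low forces. Now I pull slowly along tool +x, which is the board's -x.

```bash
python3 -m creep '[1,0,0,0,0,0,3,0,0,0,0,0,6,0,0,0,0,0,10,0,0,0,0,0,14,0,0,0,0,0,18,0,0,0,0,0,22,0,0,0,0,0,26,0,0,0,0,0,30,0,0,0,0,0,30,0,0,0,0,0]'
python3 - <<'E'
from h import *
go(566.1-75*.984,-134.6+75*.177,31.6,79.8)
im=get('scene','c7')['frame']; cv2.imwrite('pics/c7.png',cv2.resize(im[150:270,200:360],None,fx=4,fy=4))
E
```

```text
time_s: 15.18
ee_pos: [0.535, -0.1288, 0.0314]
tool_rot: [0.284, 3.128, 0.005]
force: [-0.8, -0.5, 0.4]
grip_width: 0.0228
now [ 535.  -128.8   31.4] t 15.18 w 22.8 F [-0.8 -0.5  0.4] shift [43.3 -0.3 -0.2]
  rotvec [ 0.2 -0.  -0.2] j6 approx -0.06 or 6.22
  rotvec [ -0.   -0.3 179.8] j6 approx 3.08 or 9.36
```

View pics/c7.png

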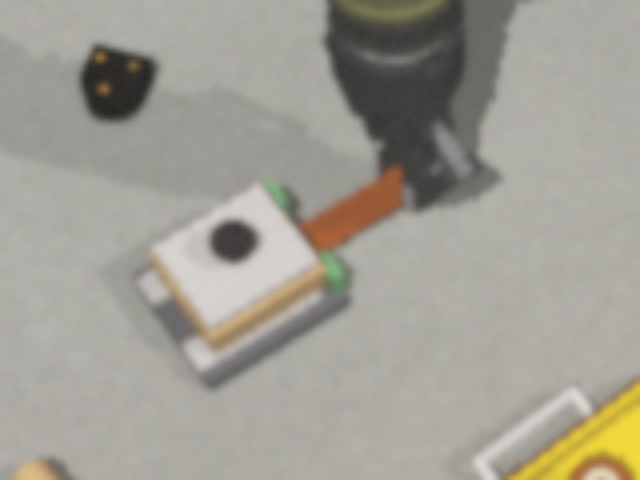

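The board is sliding out. The block's knob moved from (228,243) to (233,241) in the crop, so it has taken up the ~2 mm gap to the posts. I continue the pull.

```bash
python3 -m creep '[2,0,0,0,0,0,6,0,0,0,0,0,10,0,0,0,0,0,14,0,0,0,0,0,18,0,0,0,0,0,22,0,0,0,0,0,26,0,0,0,0,0,30,0,0,0,0,0,35,0,0,0,0,0,40,0,0,0,0,0,45,0,0,0,0,0,52,0,0,0,0,0,60,0,0,0,0,0,60,0,0,0,0,0]'; python3 -m creep '[0,0,-20,0,0,0,0,0,-50,0,0,0,0,0,-80,0,0,0,0,0,-80,0,0,0,0,0,-80,0,0,0]'
python3 - <<'E'
from h import *
go(635.5,258,110,82)
im=get('scene','c8')['frame']; cv2.imwrite('pics/c8.png',cv2.resize(im[120:280,200:360],None,fx=4,fy=3.7))
im=get('top','c9')['frame']; cv2.imwrite('pics/c9.png',cv2.resize(im[100:260,140:450],None,fx=2.5,fy=2.5))
E
```

```text
time_s: 16.4
ee_pos: [0.4732, -0.1174, 0.0311]
tool_rot: [-0.284, -3.126, -0.006]
force: [-0.7, 0.5, 0.3]
grip_width: 0.0232
time_s: 16.82
ee_pos: [0.4752, -0.1182, 0.1128]
tool_rot: [0.284, 3.127, 0.005]
force: [0.7, -0.3, -0.4]
grip_width: 0.0234
now [ 475.2 -118.2  112.8] t 16.82 w 23.4 F [ 0.7 -0.3 -0.4] shift [-89.9 398.9   4.3]
  rotvec [ 0.2  0.1 -2.4] j6 approx 0.53 or 6.81
  rotvec [ 1.000e-01 -3.000e-01  1.776e+02] j6 approx 3.67 or 9.95
```

View pics/c8.png

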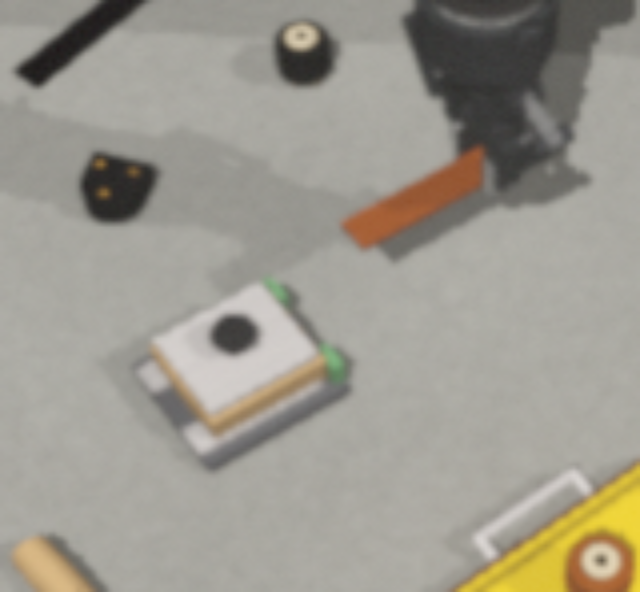

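View pics/c9.png

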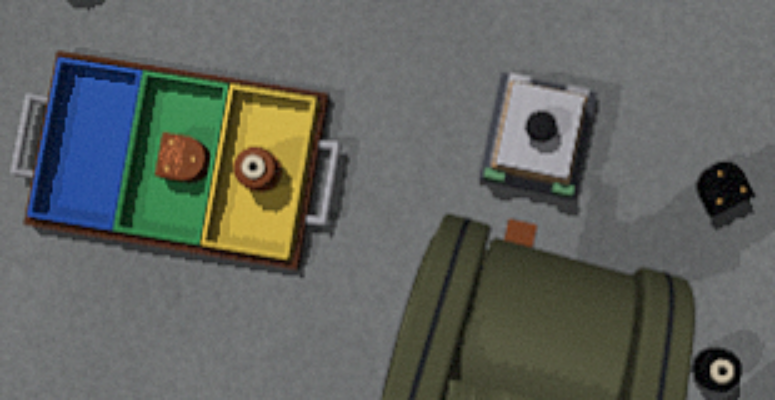

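The board is out and level, the block has settled on the rails, and the black parts are unmoved. I check the held board's far end and the blue bin centre from the scene view.

Run:
```python
from h import *
s=get('scene'); up=np.array([((343+.5)/4-.5+200,(228+.5)/3.7-.5+120),((367+.5)/4-.5+200,(248+.5)/3.7-.5+120)])
p=onplane(s,up,.0995)*1000; print(p.round(1),p.mean(0).round(1))
for n,lo,hi in(('b',(100,100,50),(125,255,255)),):
  for nm,d,(x0,y0,x1,y1) in(('scene',s,(300,230,450,380)),('top',get('top'),(140,110,280,215))):
    h=cv2.cvtColor(d['frame'],cv2.COLOR_BGR2HSV); m=cv2.inRange(h,lo,hi); k=np.zeros_like(m);k[y0:y1,x0:x1]=m[y0:y1,x0:x1]
    cs,_=cv2.findContours(k,cv2.RETR_EXTERNAL,cv2.CHAIN_APPROX_NONE);c=max(cs,key=cv2.contourArea)
    print(nm,cv2.minAreaRect((onplane(d,c.astype(float),.026)[:,:2]*1000).astype(np.float32)))
go(601.6,264.6,110,82)
```

```text
[[ 570.5 -143.1   99.5]
 [ 571.4 -122.6   99.5]] [ 570.9 -132.9   99.5]
scene ((639.16796875, 259.8977966308594), (81.02003479003906, 151.78182983398438), 81.93586730957031)
top ((636.1973266601562, 259.8379821777344), (80.48047637939453, 149.36634826660156), 82.07168579101562)
now [ 472.2 -117.4  109.7] t 17.02 w 22.7 F [ 0.1 -0.2 -0.3] shift [-58.4 399.1   0.9]
  rotvec [ 0.2 -0.4 -2.4] j6 approx 0.55 or 6.84
  rotvec [ -0.6  -0.3 177.6] j6 approx 3.7 or 9.98
```

```bash
python3 -m creep '[-6,30,-5,0,0,-1,-12,70,-5,0,0,-2.4,-18,110,-5,0,0,-2.4,-24,150,-5,0,0,-2.4,-30,190,-5,0,0,-2.4,-36,230,-5,0,0,-2.4,-42,270,-5,0,0,-2.4,-48,310,-5,0,0,-2.4,-54,350,-5,0,0,-2.4,-58,385,-4,0,0,-2.4,-58.5,399,-2,0,0,-2.4,-58.5,399,-1,0,-0.4,-2.4,-58.5,399,0,0,-0.4,-2.4,-58.5,399,0,0,-0.4,-2.4]'
python3 - <<'E'
from h import *
go(601.4,264.8,50,82)
im=get('scene','d1')['frame']; cv2.imwrite('pics/d1.png',cv2.resize(im[200:390,280:480],None,fx=4,fy=3))
im=get('top','d2')['frame']; cv2.imwrite('pics/d2.png',cv2.resize(im[100:260,140:300],None,fx=4,fy=3.5))
E
```

```text
time_s: 18.18
ee_pos: [0.6001, 0.263, 0.1094]
tool_rot: [-0.219, -3.132, -0.002]
force: [0.7, 0.4, -0.5]
grip_width: 0.0233
now [600.1 263.  109.4] t 18.18 w 23.3 F [ 0.7  0.4 -0.5] shift [-1.1  1.9 59.4]
  rotvec [ 0.1 -0.1 -0. ] j6 approx 0.55 or 6.84
  rotvec [-2.0e-01 -1.0e-01  1.8e+02] j6 approx 3.7 or 9.98
```

View pics/d1.png

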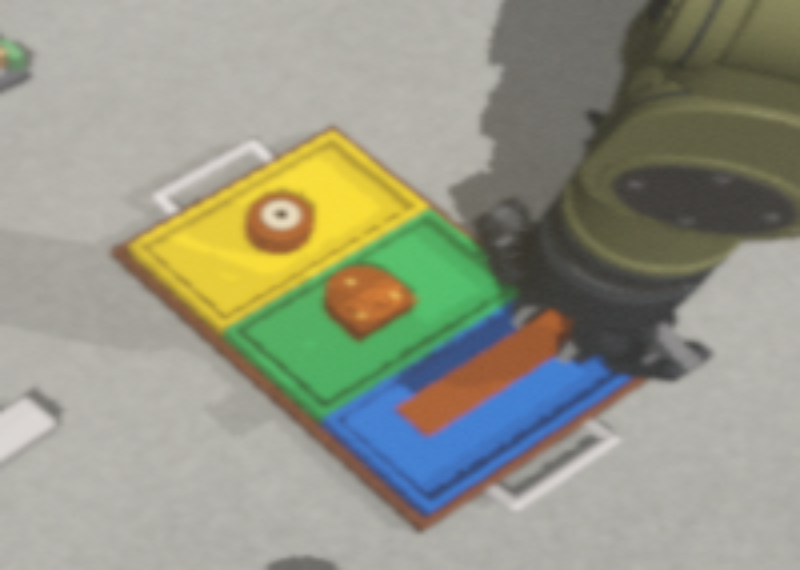

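View pics/d2.png

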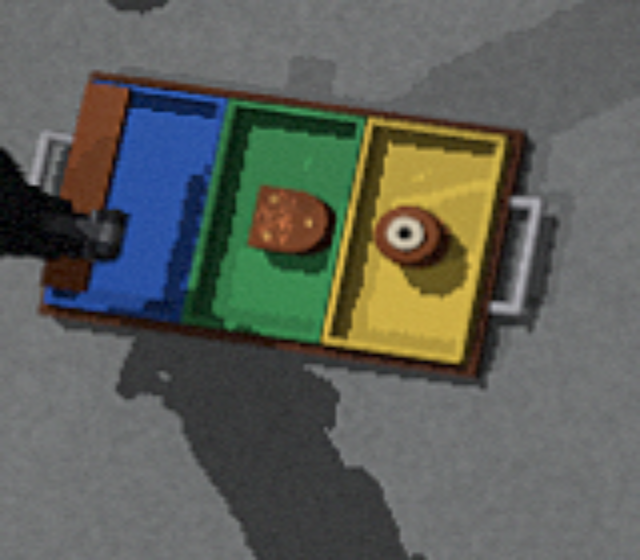

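The board hangs level over the blue bin, at (480,375) in the scene crop. I check its centre against the bin from the top view corners (93,83), (130,88), (47,290) and (88,293).

Run:
```python
from h import *
d=get('top'); u=np.array([((x+.5)/4-.5+140,(y+.5)/3.5-.5+100) for x,y in [(93,83),(130,88),(47,290),(88,293)]])
p=onplane(d,u,.018+.1094-.0315)*1000; print(p.round(1),p.mean(0).round(1)); go(601.4,264.8,50,82)
```

```text
[[694.9 256.   95.9]
 [692.2 236.   95.9]
 [570.  273.5  95.9]
 [568.7 251.6  95.9]] [631.4 254.2  95.9]
now [601.2 262.8 110.7] t 18.33 w 23.0 F [ 0.8  0.1 -0.2] shift [ 0.   1.9 60.7]
  rotvec [ 0.2 -0.  -0.1] j6 approx 0.55 or 6.84
  rotvec [ -0.   -0.3 179.9] j6 approx 3.7 or 9.98
```

```bash
python3 -m creep '[-2,2,25,0,0,0,-2,2,50,0,0,0,-2,2,62,0,0,0,-2,2,70,0,0,0,-2,2,75,0,0,0,-2,2,75,0,0,0,-2,2,75,0,0,0]'
python3 - <<'E'
from h import *
go(603,264.5,31.5,82)
im=get('scene','d3')['frame']; cv2.imwrite('pics/d3.png',cv2.resize(im[230:390,300:460],None,fx=4,fy=3.5))
E
```

```text
time_s: 18.92
ee_pos: [0.604, 0.2645, 0.0365]
tool_rot: [0.222, 3.133, 0.006]
force: [0.6, 0.6, 0.0]
grip_width: 0.0231
now [604.  264.5  36.5] t 18.92 w 23.1 F [0.6 0.6 0. ] shift [ 1.  -0.2  5. ]
  rotvec [ 0.2  0.  -0.1] j6 approx 0.55 or 6.84
  rotvec [ 1.000e-01 -3.000e-01  1.799e+02] j6 approx 3.69 or 9.98
```

View pics/d3.png

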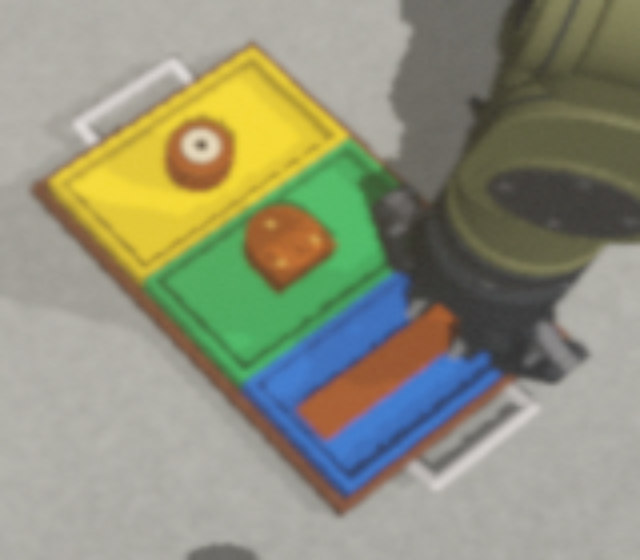

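The board is inside the blue bin with margin at the far end, about (305,415). I lower the last 5 mm and release narrowly.

```bash
python3 -m creep '[0,0,2,0,0,0,0,0,3.5,0,0,0,0,0,5,0,0,0,0,0,5,0,0,0,0,0,5,0,0,0]'; python3 -m creep '[0,0,0.7,0,0,0,0,0,0.7,0,0,0]'; python3 -m creep '[0,0,0,0,0,0,0,0,0,0,0,0,0,0,0,0,0,0,0,0,0,0,0,0]' 0.42;  python3 -m creep '[0,0,-8,0,0,0,0,0,-25,0,0,0,0,0,-60,0,0,0,0,0,-100,0,0,0,0,0,-100,0,0,0]'
python3 - <<'E'
from h import *
go(350,200,200,82)
E
```

```text
time_s: 19.38
ee_pos: [0.6042, 0.2648, 0.0318]
tool_rot: [0.222, 3.132, 0.006]
force: [0.1, -0.2, -0.3]
grip_width: 0.0232
time_s: 19.55
ee_pos: [0.6043, 0.2649, 0.0313]
tool_rot: [0.222, 3.132, 0.006]
force: [-0.2, 0.5, -0.1]
grip_width: 0.0231
time_s: 19.88
ee_pos: [0.6043, 0.2649, 0.0312]
tool_rot: [0.222, 3.132, 0.006]
force: [0.7, -0.5, -0.3]
grip_width: 0.0357
time_s: 20.3
ee_pos: [0.6086, 0.2665, 0.1403]
tool_rot: [0.221, 3.119, 0.016]
force: [1.5, -0.2, 0.7]
grip_width: 0.036
now [608.6 266.5 140.3] t 20.3 w 36.0 F [ 1.5 -0.2  0.7] shift [ 245.8 -101.6  -64.2]
  rotvec [ 0.7  0.8 -0.1] j6 approx 0.66 or 6.94
  rotvec [  1.2  -1.  179.9] j6 approx 3.8 or 10.08
```

```bash
python3 -m creep '[35,-14,-9,0,0,0,70,-28,-18,0,0,0,105,-42,-27,0,0,0,140,-56,-36,0,0,0,175,-70,-45,0,0,0,210,-84,-54,0,0,0,240,-98,-62,0,0,0,240,-98,-62,0,0,0,240,-98,-62,0,0,0,240,-98,-62,0,0,0]'
python3 - <<'E'
from h import *
d=get('top','e1'); cv2.imwrite('pics/e1b.png',cv2.resize(d['frame'][90:290,130:450],None,fx=2.5,fy=2.5))
s=get('scene','e2'); cv2.imwrite('pics/e2b.png',cv2.resize(s['frame'][180:390,220:470],None,fx=3,fy=2.8))
C=cloud(d); h=cv2.cvtColor(d['frame'],cv2.COLOR_BGR2HSV); m=cv2.inRange(h,(3,80,40),(19,255,255))
for n,(x0,y0,x1,y1),z in(('board',(158,125,192,192),.014),):
    k=np.zeros_like(m);k[y0:y1,x0:x1]=m[y0:y1,x0:x1];cs,_=cv2.findContours(k,cv2.RETR_EXTERNAL,cv2.CHAIN_APPROX_NONE);c=max(cs,key=cv2.contourArea)
    mk=np.zeros_like(m);cv2.drawContours(mk,[c],-1,255,-1)
    print(n,cv2.minAreaRect((onplane(d,c.astype(float),z)[:,:2]*1000).astype(np.float32)),np.nanpercentile(C[mk>0][:,2],[5,50,95]))
E
```

```text
time_s: 21.13
ee_pos: [0.3574, 0.2033, 0.1988]
tool_rot: [0.22, 3.117, 0.019]
force: [0.2, -0.5, -0.1]
grip_width: 0.0357
board ((636.2230834960938, 258.6548767089844), (23.709369659423828, 124.65676879882812), 81.07011413574219) [0.01069536 0.01313895 0.01559498]
```

View pics/e1b.png

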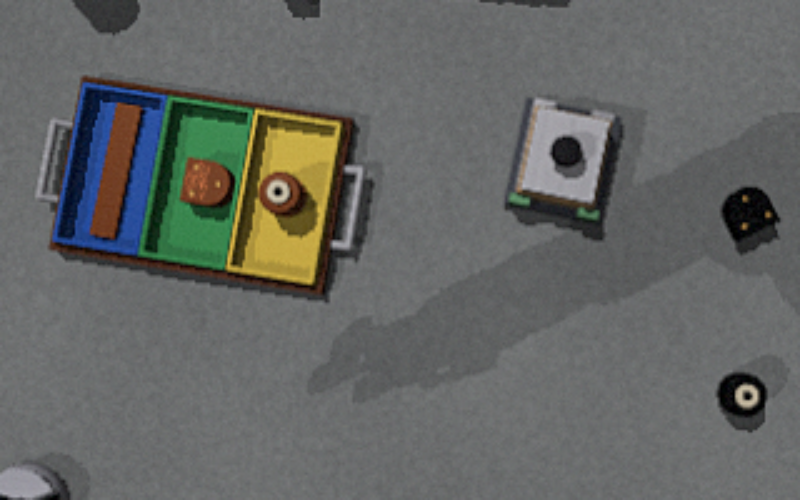

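View pics/e2b.png

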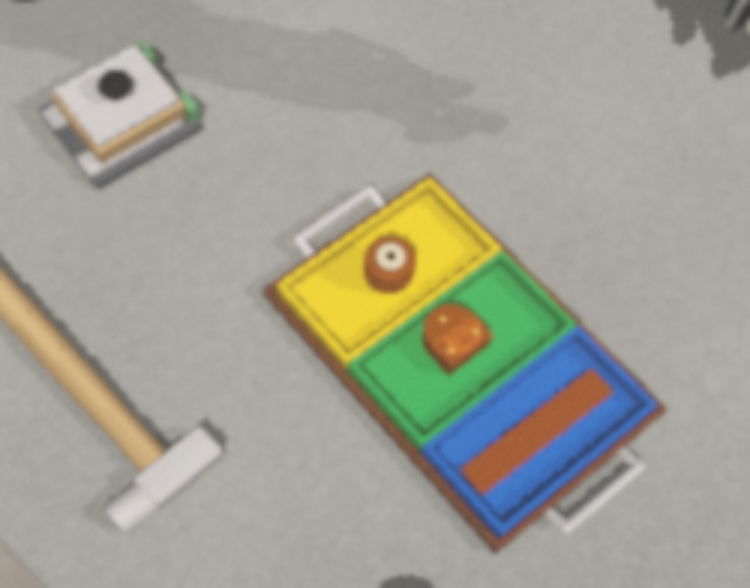

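The views show the board flat in blue (115,170), the heel flat in green (208,183) and the spool upright in yellow (280,192). The black parts look untouched. I compare the block and black parts with the first picture.

Run:
```python
from h import *
a=cv2.imread('pics/top0.png');b=cv2.imread('pics/e1.png');d=get('top')
def cen(im,box,z,mx=40):
    x0,y0,x1,y1=box; g=cv2.cvtColor(im,cv2.COLOR_BGR2GRAY)[y0:y1,x0:x1]; n,l,s,c=cv2.connectedComponentsWithStats((g<mx).astype(np.uint8)); i=1+s[1:,4].argmax()
    return onplane(d,[c[i]+[x0,y0]],z)[0,:2]*1000
for n,box,z in(('knob',(346,138,368,162),.065),('heelblk',(415,160,445,192),.024),('spoolblk',(413,235,440,262),.03),('boardblk',(472,182,500,248),.006)):
    p,q=cen(a,box,z),cen(b,box,z); print(n,p.round(1),q.round(1),(q-p).round(1))
```

```text
knob [ 655.4 -151.9] [ 651.8 -151. ] [-3.6  0.8]
heelblk [ 608.8 -316.8] [ 605.8 -317.8] [-3. -1.]
spoolblk [ 447.8 -309.2] [ 447.7 -309.2] [-0. -0.]
boardblk [ 523.1 -450.4] [ 522.5 -450.3] [-0.7  0.1]
```

The black heel figure may be polluted by the arm's shadow, so I check its nails and the block top outline instead.

Run:
```python
from h import *
T=get('top');S=get('scene')
def nails(im,box,d):
    x0,y0,x1,y1=box; h=cv2.cvtColor(im,cv2.COLOR_BGR2HSV)[y0:y1,x0:x1]; m=cv2.inRange(h,(8,90,70),(35,255,255))
    ys,xs=np.nonzero(m); w=h[ys,xs,2].astype(float); return onplane(d,[[ (xs*w).sum()/w.sum()+x0,(ys*w).sum()/w.sum()+y0]],.024)[0,:2]*1000,len(xs)
for A,B,d,box in(('top0','e1',T,(415,160,445,192)),('scene0','e2',S,(215,155,243,185))):
    print('nails',A,*[nails(cv2.imread(f'pics/{x}.png'),box,d) for x in(A,B)])
def ph(A,B,box):
    x0,y0,x1,y1=box; f=lambda n:cv2.cvtColor(cv2.imread(f'pics/{n}.png'),cv2.COLOR_BGR2GRAY)[y0:y1,x0:x1].astype(np.float32)
    return cv2.phaseCorrelate(f(A),f(B),cv2.createHanningWindow((x1-x0,y1-y0),cv2.CV_32F))
print('block px top',ph('top0','e1',(336,130,376,172)),'scene',ph('scene0','e2',(236,196,282,238)))
print('mm/px top',(T['range_z'][152,345]/T['fx'])*1000,'scene',S['range_z'][215,250]/S['fx']*1000)
print('bheel px scene',ph('scene0','e2',(215,155,243,185)),'top',ph('top0','e1',(415,160,445,192)))
```

```text
nails top0 (array([ 608.50513079, -319.80086045]), 17) (array([ 608.51819652, -319.06899166]), 16)
nails scene0 (array([ 611.4290317 , -321.46741462]), 30) (array([ 611.0309445 , -321.61509396]), 28)
block px top ((-0.3935253101123557, 2.0017218775550205), 0.9996456660164728) scene ((1.4028513937017948, 0.02375691034378491), 1.0587579316563076)
mm/px top 2.1766021 scene 2.3276367
bheel px scene ((-0.0439324242171697, -0.11269629037221307), 0.7881058825386895) top ((-0.037521420935368255, -0.045441531765515464), 1.0380978842576345)
```

Run:
```python
from h import *
T=get('top','f1');S=get('scene','f2')
def plate(n,box,d,z):
    x0,y0,x1,y1=box; im=cv2.imread(f'pics/{n}.png')[y0:y1,x0:x1]; im=cv2.resize(im,None,fx=8,fy=8,interpolation=cv2.INTER_CUBIC)
    h=cv2.cvtColor(im,cv2.COLOR_BGR2HSV); m=((h[...,2]>135)&(h[...,1]<40)).astype(np.uint8)
    k,l,s,c=cv2.connectedComponentsWithStats(m); i=1+s[1:,4].argmax(); cs,_=cv2.findContours((l==i).astype(np.uint8),cv2.RETR_EXTERNAL,cv2.CHAIN_APPROX_NONE)
    c=max(cs,key=cv2.contourArea).reshape(-1,2); p=onplane(d,(c+.5)/8-.5+[x0,y0],z)[:,:2]*1000
    return cv2.minAreaRect(p.astype(np.float32))
for n,z in(('top0',.05),('e1',.049),('f1',.049)): print(n,plate(n,(330,120,382,185),T,z))
for n,z in(('scene0',.05),('c7',.05),('e2',.049)):
    if n!='c7': print(n,plate(n,(228,185,292,248),S,z))
C=cloud(T); 
for x,y in((346,140),(366,143),(346,160),(364,163)): print(np.nanmedian(C[y-2:y+3,x-2:x+3,2]))
for n in('top0','f1'): cv2.imwrite(f'pics/g_{n}.png',cv2.resize(cv2.imread(f'pics/{n}.png')[120:190,325:390],None,fx=6,fy=6,interpolation=cv2.INTER_CUBIC))
cv2.imwrite('pics/g.png',np.hstack([cv2.imread('pics/g_top0.png'),cv2.imread('pics/g_f1.png')]))
```

```text
top0 ((658.0413818359375, -150.06903076171875), (67.16969299316406, 76.78257751464844), 79.40719604492188)
e1 ((656.0565185546875, -150.3784942626953), (70.13898468017578, 81.12309265136719), 79.26119232177734)
f1 ((656.3753662109375, -150.80172729492188), (70.15569305419922, 80.98895263671875), 79.7364501953125)
scene0 ((659.6527099609375, -149.94631958007812), (168.0205535888672, 156.18927001953125), 43.78746795654297)
e2 ((658.0980224609375, -149.02975463867188), (172.6474609375, 155.52389526367188), 45.34247589111328)
0.046921019120741425
0.04761186349795887
0.04768622333454908
0.04677939165897704
```

View pics/g.png

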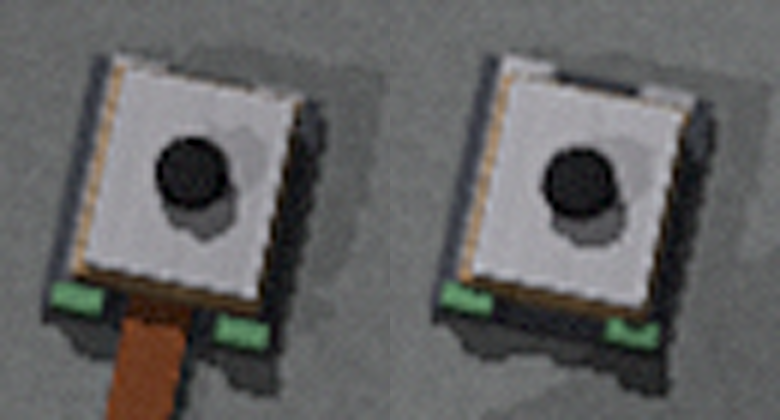

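The block is level and unrotated, and it rests against its stop posts. That is the fixture's own play, so I leave it alone and hand in.

Run:
```python
from h import *
print(order.close_job(), sensors.observe()['time_s'])
```

```text
the job is handed in; nothing more can be done
the job is handed in; nothing more can be done
```

I gathered the brown pair's parts into the caddy in the order asked and handed the job in at about 22 s of the 83 s allowed. The brown spool stands upright in the yellow bin and the brown heel block lies flat in the green bin. The brown board was drawn out level and lies flat in the blue bin.

- **Board:** its centre measured (636, 259) mm in the last pictures, against (636–639, 260) for the bin. Its top is about 13 mm above the table.
- **Black parts:** the spool and board moved less than 1 mm. A dark-colour check showed the black heel 3 mm off, but its nail heads and image correlation showed no real movement. I put the difference down to the arm's shadow.
- **Pressing block (did shift slightly):** it followed the board until the green posts stopped it, and it now sits level, unrotated and against them. The task gives that gap as 2 mm; my estimates ranged from 2 to 4 mm. I left it there rather than risk pushing it back.
- **Other:** I mistyped one turn value on the way to the board. The per-row limit contained it, and nothing was touched.

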